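# Shut and secure the parts cubby

## Task

Close up the parts cubby: with the fingertips, gently and without pinching anything, push the sliding acrylic door by its ledge until it is fully shut, and only then push the steel turn catch round to its stop so that it lies across behind the ledge and keeps the door from opening. Leave the loose parts lying about where they are, and finish with the hand clear.

Things in the scene. Friction and masses are not known exactly. Their poses are not given: they have to be found in the camera images.
- cubby: Low grey parts cubby, fixed, 170 x 250 mm, 50 mm high to its flat deck. Origin: centre of its underside. Its x axis runs across the door's path (-x faces the robot at zero yaw), y along it: the door shuts towards +y, over the open well in the +y half. Aluminium rails, 62 mm above the table, flank the door at cubby x = -44 and +64 mm. Catch pivot: cubby x = -65, y = 0 mm.
- door (a joint): Opening of the sliding acrylic door in m: 0 = fully shut against its stop over the well, larger = slid open towards the cubby's -y (at most 0.10); it starts 0.05 to 0.095 open. It stays where it is left; it takes about 1.5 N to slide.
- ledge (a point): Black plastic push ledge on the door's trailing (-y) edge: upright bar 80 mm long along cubby x, 10 mm thick, 56 to 80 mm above the table. This point: middle of its -y face, 68 mm up; push that face towards cubby +y. Moves with the door; when shut it is at cubby x = +10, y = +10 mm. Behind it (-y side) is bare deck, 50 mm up.
- catch (a joint): Angle of the steel turn catch, rad: 0 = parked, bar pointing along cubby -y, beside the door's path; turns anticlockwise seen from above to its stop at 1.57, where the bar points to cubby +x and lies across, 5 mm behind the shut door's ledge. Starts 0 to 0.25. Stays where left; under 1 N near its end turns it.
- pivot (a point): Catch pivot axis, 78 mm above the table (mid-height of the bar). The bar is a plain upright dark steel blade: 10 mm thick, 24 mm tall (66 to 90 mm above the table), reaching 60 mm from the pivot axis, with a round boss of 20 mm diameter at the pivot.
- catch_end (a point): Point inside the catch bar on its centre line, 50 mm from the pivot axis (10 mm short of its free end), at mid-height, 78 mm above the table. Moves with the catch. Push the bar's flat side near here.
- fuse_lid: Loose black plastic fuse holder lid, 24 x 40 x 17 mm, lying on the cubby's deck in front of the well. Not to be moved. Origin: centre of its underside.
- terminal_block: Loose copper terminal block, 34 x 56 x 29 mm, on the cabinet top in front of the cubby. Not to be moved. Origin: centre of its underside.
- hex_key: Loose chrome L-shaped hex key, 6 mm thick, long leg 90 mm, short leg 28 mm, lying on the cabinet top in front of the cubby. Not to be moved. Origin: under the middle of its long leg.
- lens: Loose amber plastic lens, 42 mm diameter, 16 mm high, on the cabinet top beyond the cubby's +y end. Not to be moved. Origin: centre of its underside.

How it is judged:
By the outcome, as a careful person would: the job done as asked, in the order asked, and still so for the second after the job is handed in, with the robot touching nothing.
It also fails if it takes over 43 s, if anything falls off the work surface, if the arm or the gripper's body presses on something with over 40 N, if the wrist force passes 120 N, or if a joint passes its speed limit or range.

## Robot

A 7-joint arm with a two-finger parallel gripper is mounted at the origin on the work surface. World frame = base frame: x ahead of the robot, y to its left, z up, the work surface at z = 0. Lengths are in m, angles in rad, forces in N, time in s.
With the tool pointing down it reaches from about 0.425 to 0.875 m from the base axis. Payload 4.7 kg.
Tool frame: the origin (TCP) lies on the mounting face of the last link; the fingertips stand 182 mm ahead of it and the grasp point (between the pads) lies 164 mm ahead of it; z points along the fingers, y is the direction in which the jaws open and shut (so a half turn about z gives the same grasp; the last joint's range is limited). The gripper opens to 87 mm and grips with 3 to 60 N. Pads are 19 mm wide; open, the fingers measure 117 mm over their backs; the gripper's body (75 mm by 190 mm) begins 51 mm behind the grasp point.
Start: joints at [1.193, 0.321, -0.07, 1.45, 0.023, 1.371, -0.057], TCP at [0.248, -0.601, 0.405] pointing down, gripper open.
Joint ranges: [-2.86, 2.86], [-0.3, 2.09], [-1.38, 1.24], [0.06, 2.45], [-1.56, 4.7], [0.09, 2.05], [-2.69, 2.69]. Speed limits (rad/s): [2.57, 2.57, 3.14, 3.14, 3.14, 3.14, 3.14].

## Interface

Orientations are given as a rotation vector (axis times angle).
In Python, from bench import ctrl gives the robot as it stands. The module is installed in compiled form; this text tells all that it offers.
- The arm moves only by the tool play_rows, never from a script. Its argument "targets" is text: rows parted by semicolons, each of 7 numbers parted by spaces: the shift along the tool's x, y, z in cm, then the turn, a rotation vector about the tool's x, y, z in rad, then the opening, from -1 (shut) to 1 (fully open). In form: x y z ax ay az grip; .... A call has 1 to 20 rows; each row shifts and turns the pose as measured when the row begins, along the tool's axes as they then stand; what a row does not reach is not made up. A row lasts 1/8 s, in which the tool goes at most 62.5 mm and 10.7 degrees, less where a joint would pass 70% of its speed; a pose out of reach is approached as far as the arm can. A call is refused whole if a number of a shift passes 6.25 or a number of a turn 0.188, either way. A call with a gripper value outside its range is refused whole. The fingers move at their own pace and stop on an object; "newtons" is the grip in N (left out, the last holds). Time passes only in rows, so rows that do not move let the fingers close. It gives the time, the measured TCP pose, the force and the opening at its end, in the units of the state.
- ctrl.get_state(): the state, without advancing time (a new reading comes with each control period).
- ctrl.get_image(name): name is "side" or "top"; returns a dict with "pixels" (400x640x3 uint8, blue, green, red), "depth" (400x640 float32, m along the optical axis (not along the pixel's ray), 0 where there is no reading), "intrinsics" (3x3 intrinsics, pixels), "k1" (the pictures are not rectified: a ray, as slopes to the right and down, at radius r is drawn at 1 + k1 r^2 times it, then the intrinsics apply), "R" (3x3) and "t" (3): a world point X has camera coordinates R X + t. Camera axes: x right, y down, z forward; pixel columns grow to the right and rows downward; lengths in m; the calibration is good to about 2 mm. A picture is of the moment at which its call begins.
- ctrl.close_job(): hands the job in, once; it reports no verdict.
The state is a dict: "time": time; "joint_positions": joint angles; "qd": joint speeds; "joint_torque": joint torques, N m; "position": TCP position; "tool_rot": TCP orientation; "ft_force": force on the tool from outside, world axes, zero at the start; "torque": the same for the moment, N m; "grip_width": opening from 0.0 (shut) to 1.0 (fully open).
Only numpy, scipy, OpenCV 4.12 (cv2) and the standard library are available. Lean on these libraries where they do the work, as an engineer would, in place of code of your own. Each camera call takes 0.05 s, during which the arm holds its last target.

## Working session

There is one attempt and no reset: what is moved stays moved. The work goes in short steps, Python scripts to look and compute and a tool call to move; the robot and the scene stay as the last step left them, time stands still between calls to the robot, and variables do not carry over. Pictures are saved under pics/ and viewed, and the job is handed in when it is done.

Besides the shell and the picture viewer there is one more tool, called after "Emit:" in YAML: its name, and indented under it one key for each argument. play_rows: Moves the arm, as the interface text tells. Its arguments: {"type":"object","properties":{"targets":{"type":"string"},"newtons":{"type":"number"}},"required":["targets"]}

```bash
mkdir -p pics; cat > h.py <<'E'
import numpy as np, cv2, pickle
from bench import ctrl
def grab(tag):
    out={}
    for n in ("side","top"):
        im=ctrl.get_image(n); out[n]=im; cv2.imwrite(f"pics/{n}_{tag}.png",im["pixels"])
    pickle.dump(out,open(f"cap_{tag}.pkl","wb")); return out
def load(tag): return pickle.load(open(f"cap_{tag}.pkl","rb"))
def ray(im,u,v):
    K=im["intrinsics"];a=np.array([(u-K[0,2])/K[0,0],(v-K[1,2])/K[1,1]]);s=a.copy()
    for _ in range(20): s=a/(1+im["k1"]*(s@s))
    R=np.array(im["R"]);d=R.T@np.array([s[0],s[1],1]);o=-R.T@np.array(im["t"]);return o,d
def onz(im,u,v,z):
    o,d=ray(im,u,v);return o+d*(z-o[2])/d[2]
def dep(im,u,v):
    o,d=ray(im,u,v);return o+d*float(im["depth"][int(round(v)),int(round(u))])
def proj(im,X):
    c=np.array(im["R"])@np.array(X)+np.array(im["t"]);s=c[:2]/c[2];s=s*(1+im["k1"]*(s@s));K=im["intrinsics"]
    return K[0,0]*s[0]+K[0,2],K[1,1]*s[1]+K[1,2]
def two(a,ua,b,ub):
    o1,d1=ray(a,*ua);o2,d2=ray(b,*ub)
    t=np.linalg.lstsq(np.c_[d1,-d2],o2-o1,rcond=None)[0];p=o1+d1*t[0];q=o2+d2*t[1];return (p+q)/2,np.linalg.norm(p-q)
E
python3 - <<'E'
from h import *
np.set_printoptions(precision=3,suppress=True)
o=grab("0")
for n in o: print(n,o[n]["intrinsics"],o[n]["k1"],"cam",-np.array(o[n]["R"]).T@o[n]["t"],o[n]["R"][2])
print(ctrl.get_state())
E
```

```text
side [[504.91    0.    324.67 ]
 [  0.    504.91  204.945]
 [  0.      0.      1.   ]] 0.020655129253651282 cam [ 0.334 -0.598  0.721] [ 0.203  0.697 -0.688]
top [[361.546   0.    319.475]
 [  0.    361.546 203.962]
 [  0.      0.      1.   ]] -0.04507759311231243 cam [0.443 0.053 0.757] [ 0.16  -0.021 -0.987]
{'time': 0.1, 'joint_positions': array([ 1.193,  0.322, -0.07 ,  1.452,  0.023,  1.371, -0.057]), 'qd': array([ 0.003, -0.001, -0.002, -0.003,  0.001,  0.001,  0.001]), 'joint_torque': array([ -0.001, -49.257,  -0.406, -31.34 ,  -0.064,   0.04 ,   0.   ]), 'position': array([ 0.248, -0.601,  0.404]), 'tool_rot': array([-3.08 , -0.611,  0.001]), 'ft_force': array([ 0.873, -0.102, -0.653]), 'torque': array([-0.007, -0.032,  0.01 ]), 'grip_width': 0.9988226590226813}
```

View pics/side_0.png

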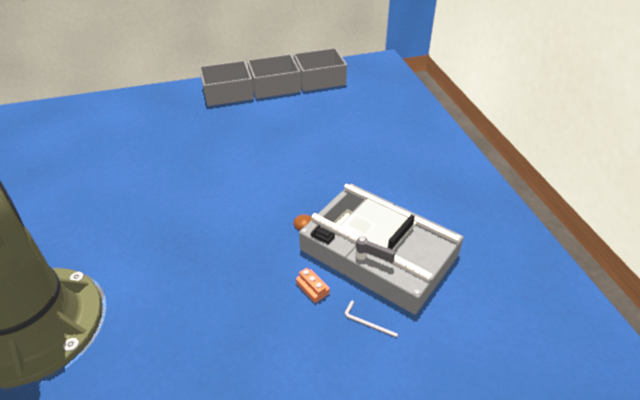

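View pics/top_0.png

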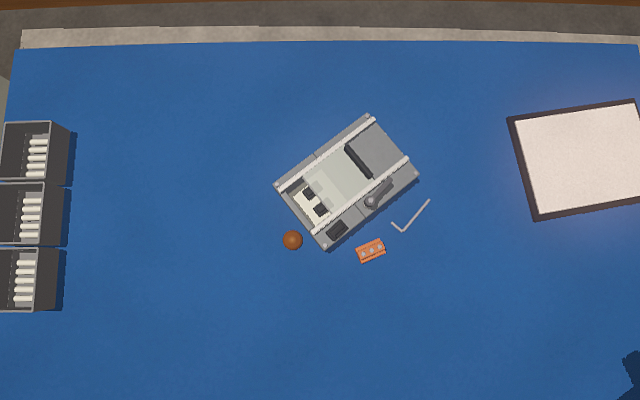

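The side view shows the cubby around (380,245), with the ledge at (401,232) and the catch boss at (361,245). The top view shows it around (347,182), with the ledge at (358,160) and the catch from (371,200) to (390,181). I'll zoom in on both.

```bash
python3 - <<'E'
from h import *
o=load("0")
cv2.imwrite("pics/zt.png",cv2.resize(o["top"]["pixels"][105:265,265:440],None,fx=3.7,fy=3.7,interpolation=cv2.INTER_CUBIC))
cv2.imwrite("pics/zs.png",cv2.resize(o["side"]["pixels"][175:345,280:475],None,fx=3.5,fy=3.5,interpolation=cv2.INTER_CUBIC))
E
```

```text
(no output)
```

View pics/zt.png

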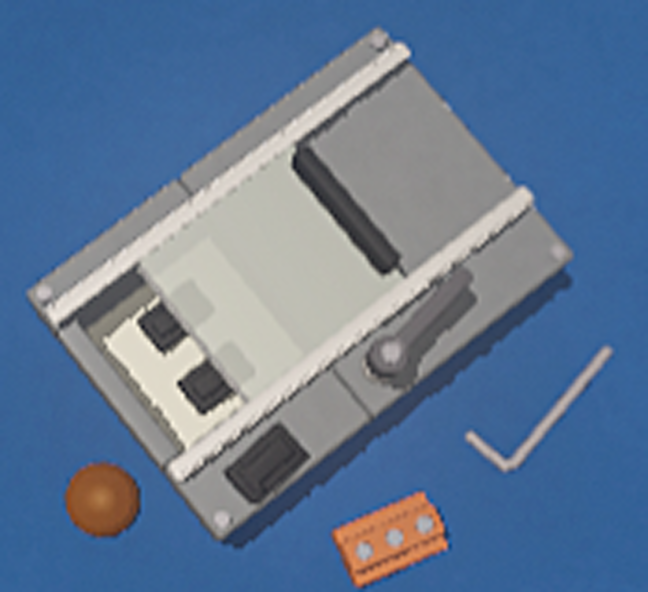

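View pics/zs.png

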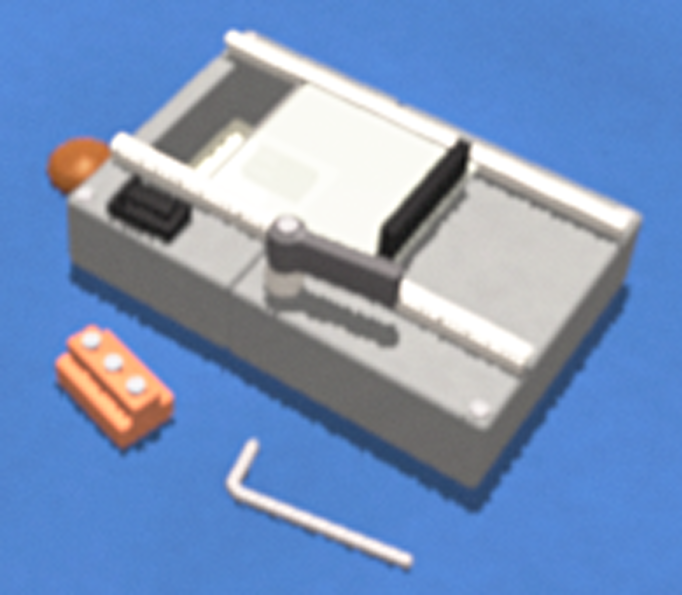

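```bash
python3 - <<'E'
from h import *
np.set_printoptions(precision=4,suppress=True)
o=load("0");T=o["top"];S=o["side"]
t=lambda u,v:(265+(u+.5)/3.7-.5,105+(v+.5)/3.7-.5)
s=lambda u,v:(280+(u+.5)/3.5-.5,175+(v+.5)/3.5-.5)
# deck corners: (-x+y)=bottom, (+x,+y)=left,(+x,-y)=top,(-x,-y)=right
C={"L":(30,292),"Tp":(378,30),"R":(573,258),"B":(225,540)}
P={k:onz(T,*t(*v),.05) for k,v in C.items()}
for k in P: print(k,P[k])
loc={"L":(.085,.125),"Tp":(.085,-.125),"R":(-.085,-.125),"B":(-.085,.125)}
A=np.array([loc[k] for k in C]);B=np.array([P[k][:2] for k in C])
a=A@[1,1j];b=B@[1,1j];c=b.mean();r=(np.conj(a)*(b-c)).sum();yaw=np.angle(r);print("centre",c,"yaw",yaw,"scale",abs(r)/(abs(a)**2).sum(), "res",abs(b-c-a*np.exp(1j*yaw)))
# side corners
for n,v in {"R":(478,425),"B":(70,203),"Tp":(640,217)}.items():
    p,e=two(T,t(*C[n]),S,s(*v));print("2view",n,p,e,onz(S,*s(*v),.05))
def cub(p): 
    z=(p[0]+1j*p[1]-c)*np.exp(-1j*yaw);return np.array([z.real,z.imag,p[2]])
for nm,a1,a2,z in [("ledge far top",(316,143),(466,143),.08),("ledge near top",(400,262),(385,247),.08),("pivot",(390,352),(288,226),.09),("tip",(467,277),(403,270),.09)]:
    p,e=two(T,t(*a1),S,s(*a2));print(nm,p,e,"cub",cub(p),"top@z",cub(onz(T,*t(*a1),z)),"side@z",cub(onz(S,*s(*a2),z)))
# depth check
for nm,a1 in [("deck",(430,150)),("ledge",(345,210)),("bar",(440,305)),("boss",(390,352))]:
    print(nm,cub(dep(T,*t(*a1))))
print(proj(T,[c.real,c.imag,.05]))
for l in [(-.065,0,.09),(.01,.01,.08)]:
    w=c+(l[0]+1j*l[1])*np.exp(1j*yaw);print(l,w,proj(T,[w.real,w.imag,l[2]]))
E
```

```text
L [0.6007 0.1301 0.05  ]
Tp [ 0.748  -0.0647  0.05  ]
R [ 0.6148 -0.1661  0.05  ]
B [0.4659 0.028  0.05  ]
centre (0.6073629088592282-0.01816697151563524j) yaw 0.6505007556975286 scale 0.981585970383464 res [0.003  0.0031 0.003  0.0026]
2view R [ 0.6143 -0.166   0.0499] 0.0011749540491825686 [ 0.6136 -0.1661  0.05  ]
2view B [0.467  0.0277 0.0469] 0.0019736906436149683 [0.4673 0.0247 0.05  ]
2view Tp [ 0.7499 -0.0654  0.0458] 0.00012420259111580958 [ 0.7474 -0.0687  0.05  ]
ledge far top [ 0.6683 -0.0231  0.0837] 0.004709571887366986 cub [ 0.0456 -0.0408  0.0837] top@z [ 0.048  -0.0438  0.08  ] side@z [ 0.0469 -0.038   0.08  ]
ledge near top [ 0.6072 -0.0669  0.0699] 0.00390634815014293 cub [-0.0296 -0.0387  0.0699] top@z [-0.0292 -0.0374  0.08  ] side@z [-0.0397 -0.0415  0.08  ]
pivot [ 0.5574 -0.0567  0.0892] 0.0005715037887915874 cub [-0.0631 -0.0004  0.0892] top@z [-0.0629 -0.0004  0.09  ] side@z [-0.0639 -0.0006  0.09  ]
tip [ 0.598  -0.0987  0.089 ] 0.0036578589228157777 cub [-0.0562 -0.0584  0.089 ] top@z [-0.0575 -0.0566  0.09  ] side@z [-0.0554 -0.0599  0.09  ]
deck [ 0.0118 -0.0997  0.0506]
ledge [ 0.0099 -0.0319  0.0823]
bar [-0.0601 -0.0362  0.0902]
boss [-0.063   0.0002  0.0928]
(np.float64(346.78775760819525), np.float64(179.08228047111302))
(-0.065, 0, 0.09) (0.5556371667256118-0.05752999478273992j) (np.float64(370.57539004234775), np.float64(200.78075417202902))
(0.01, 0.01, 0.08) (0.6092648656079223-0.0041533153001396955j) (np.float64(340.92756601261766), np.float64(174.6834929318307))
```

```bash
cat >> h.py <<'E'
from scipy.spatial.transform import Rotation as Ro
C0=np.array([.6074,-.0182]);YAW=.6505
cy,sy=np.cos(YAW),np.sin(YAW)
def w2c(p): d=np.array(p[:2])-C0; return np.array([cy*d[0]+sy*d[1],-sy*d[0]+cy*d[1]])
def c2w(p): return C0+np.array([cy*p[0]-sy*p[1],sy*p[0]+cy*p[1]])
def go(cx,cyy,ztip,yawrel=0.):
    """tool-frame delta to tip at cubby (cx,cyy), height ztip, tool x at cubby +x rotated by yawrel"""
    s=ctrl.get_state();R=Ro.from_rotvec(s["tool_rot"])
    tgt=np.r_[c2w((cx,cyy)),ztip+.182]
    a=YAW+yawrel;M=np.array([[np.cos(a),np.sin(a),0],[np.sin(a),-np.cos(a),0],[0,0,-1]])
    print("t",s["time"],"tip cub",w2c(s["position"])*1e3,"ztip",(s["position"][2]-.182)*1e3,"F",s["ft_force"],"grip",s["grip_width"])
    print("delta tool cm",R.inv().apply(tgt-s["position"])*100,"turn",(R.inv()*Ro.from_matrix(M)).as_rotvec(),"q",s["joint_positions"])
E
python3 - <<'E'
from h import *
np.set_printoptions(precision=3,suppress=True)
T=load("0")["top"]
for uv in [(515,120),(590,160),(540,215),(480,300),(470,150)]: print(uv,dep(T,*uv))
go(.010,-.085,.15)
E
```

```text
(515, 120) [ 0.745 -0.401  0.015]
(590, 160) [ 0.651 -0.562  0.017]
(540, 215) [ 0.531 -0.433  0.013]
(480, 300) [ 0.358 -0.292  0.001]
(470, 150) [ 0.681 -0.299 -0.   ]
t 0.1 tip cub [-638.617 -245.866] ztip 221.7808471882246 F [ 0.873 -0.102 -0.653] grip 0.9988226590226813
delta tool cm [ 58.589 -32.133   7.226] turn [-0.002 -0.    -0.259] q [ 1.193  0.322 -0.07   1.452  0.023  1.371 -0.057]
```

Emit:
play_rows:
  targets: "0 0 0 0 0 -0.13 -1;0 0 0 0 0 -0.13 -1;4.5 -1.1 0 0 0 0 -1;4.5 -1.1 0 0 0 0 -1;4.5 -1.1 0 0 0 0 -1;4.5 -1.1 0 0 0 0 -1;4.5 -1.1 0 0 0 0 -1;4.5 -1.1 0 0 0 0 -1;4.5 -1.1 0 0 0 0 -1;4.5 -1.1 0 0 0 0 -1;4.5 -1.1 0 0 0 0 -1;4.5 -1.1 0 0 0 0 -1;0 0 0 0 0 0 -1"
  newtons: 5

```text
time: 1.72
position: [0.5431, -0.226, 0.3968]
tool_rot: [-2.961, -1.011, 0.007]
ft_force: [0.4, -1.1, 0.2]
grip_width: 0.008
```

```bash
python3 - <<'E'
from h import *
np.set_printoptions(precision=3,suppress=True)
go(.010,-.085,.15)
E
```

```text
t 1.725 tip cub [-177.019 -126.364] ztip 214.84689827252197 F [ 0.373 -1.098  0.225] grip 0.007630021309416268
delta tool cm [18.735 -3.909  6.529] turn [-0.013  0.     0.007] q [ 0.703  0.223 -0.408  1.605  0.083  1.343 -0.629]
```

Emit:
play_rows:
  targets: "4.4 -0.9 1 0 0 0 -1;4.4 -0.9 1 -0.01 0 0 -1;4.4 -0.9 1 0 0 0 -1;4.4 -0.9 1 0 0 0 -1;1.2 -0.2 1.5 0 0 0 -1;0 0 0 0 0 0 -1;0 0 0 0 0 0 -1"

```text
time: 2.6
position: [0.6688, -0.0879, 0.3365]
tool_rot: [2.978, 0.995, -0.017]
ft_force: [0.2, 0.0, -0.1]
grip_width: 0.003
```

```bash
python3 - <<'E'
from h import *
np.set_printoptions(precision=3,suppress=True)
go(.010,-.080,.061)
E
```

```text
t 2.6 tip cub [  6.673 -92.654] ztip 154.45953932729867 F [ 0.242  0.003 -0.128] grip 0.0031475232668649006
delta tool cm [ 0.426 -1.246  9.345] turn [-0.002  0.011 -0.005] q [ 0.433  0.453 -0.464  1.453  0.21   1.294 -0.975]
```

Emit:
play_rows:
  targets: "0.2 0 2 0 0.01 0 -1;0.2 0 2 0 0 0 -1;0.1 0 2 0 0 0 -1;0 0 0 0 0 0 -1"

```text
time: 3.1
position: [0.6712, -0.0913, 0.276]
tool_rot: [2.981, 0.983, -0.002]
ft_force: [0.4, -0.3, -0.4]
grip_width: 0.009
```

```bash
python3 - <<'E'
from h import *
np.set_printoptions(precision=3,suppress=True)
o=grab("1")
a=cv2.resize(o["top"]["pixels"][85:285,245:455],None,fx=1.9,fy=1.9,interpolation=cv2.INTER_CUBIC)
b=cv2.resize(o["side"]["pixels"][140:340,275:485],None,fx=1.9,fy=1.9,interpolation=cv2.INTER_CUBIC)
cv2.imwrite("pics/z1.png",np.hstack([a,b]))
go(.010,-.080,.061)
E
```

```text
t 3.2 tip cub [  7.385 -97.172] ztip 96.31935162786381 F [-0.21  -0.63   0.572] grip 0.005895558967435037
delta tool cm [ 0.236 -1.737  3.524] turn [ 0.005 -0.001 -0.013] q [ 0.431  0.5   -0.452  1.509  0.232  1.182 -0.994]
```

View pics/z1.png

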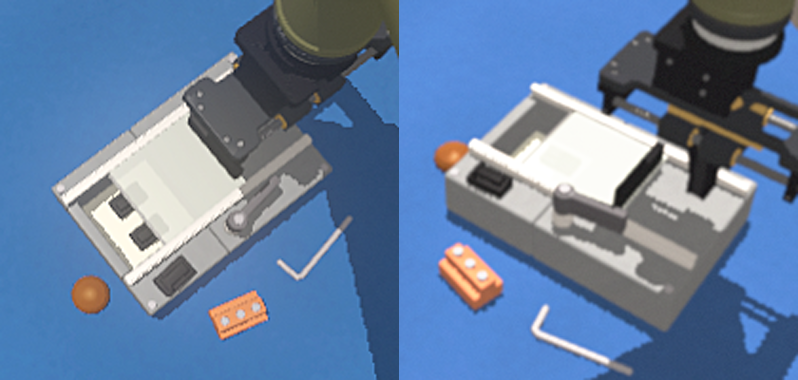

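The right (side) panel shows the closed fingers at about (700,180), over bare deck behind the ledge at (640,170). The catch and the loose parts are untouched. Next I'll descend and approach.

Emit:
play_rows:
  targets: "0.2 -0.3 1.8 0 0 0 -1;0.1 -0.4 1.6 0 0 0 -1;0 -0.8 0.2 0 0 0 -1;0 0 0 0 0 0 -1"

```text
time: 3.7
position: [0.6656, -0.0753, 0.2407]
tool_rot: [2.979, 0.985, 0.006]
ft_force: [0.1, -0.6, 0.3]
grip_width: 0.006
```

```bash
python3 - <<'E'
from h import *
np.set_printoptions(precision=3,suppress=True)
go(.010,-.055,.063)
E
```

```text
t 3.7 tip cub [ 11.779 -80.708] ztip 58.71771933889827 F [ 0.129 -0.596  0.295] grip 0.006118975077297478
delta tool cm [-0.208 -2.566 -0.442] turn [ 0.005 -0.002 -0.012] q [ 0.412  0.519 -0.45   1.564  0.247  1.11  -1.028]
```

Emit:
play_rows:
  targets: "-0.1 -0.5 -0.2 0 0 -0.01 -1;-0.1 -0.5 -0.1 0 0 0 -1;0 -0.5 0 0 0 0 -1;0 -0.4 0 0 0 0 -1"

```text
time: 4.2
position: [0.6522, -0.0607, 0.2454]
tool_rot: [2.972, 1.0, 0.009]
ft_force: [-0.1, 0.6, -0.3]
grip_width: 0.007
```

```bash
python3 - <<'E'
from h import *
np.set_printoptions(precision=3,suppress=True)
go(.010,-.055,.063)
E
```

```text
t 4.2 tip cub [  9.979 -60.94 ] ztip 63.38529989948538 F [-0.123  0.635 -0.286] grip 0.007424041908603921
delta tool cm [ 0.001 -0.594  0.034] turn [ 0.007 -0.004 -0.002] q [ 0.408  0.486 -0.462  1.602  0.24   1.101 -1.037]
```

Emit:
play_rows:
  targets: "0 -0.3 0 0 0 0 -1;0 -0.3 0 0 0 0 -1;0 -0.3 0 0 0 0 -1;0 -0.3 0 0 0 0 -1;0 -0.3 0 0 0 0 -1;0 -0.3 0 0 0 0 -1;0 -0.3 0 0 0 0 -1;0 -0.3 0 0 0 0 -1"

```text
time: 5.2
position: [0.6374, -0.0415, 0.2454]
tool_rot: [2.97, 0.997, 0.012]
ft_force: [1.1, -0.5, -0.7]
grip_width: 0.009
```

```bash
python3 - <<'E'
from h import *
np.set_printoptions(precision=3,suppress=True)
go(.010,-.010,.063)
E
```

```text
t 5.2 tip cub [  9.811 -36.71 ] ztip 63.39811172809714 F [ 1.063 -0.494 -0.747] grip 0.008606604236846975
delta tool cm [ 0.012 -2.671  0.013] turn [ 0.01  -0.005 -0.003] q [ 0.395  0.455 -0.472  1.647  0.235  1.085 -1.067]
```

Emit:
play_rows:
  targets: "0 -0.3 0 0 0 0 -1;0 -0.3 0 0 0 0 -1;0 -0.3 0 0 0 0 -1;0 -0.3 0 0 0 0 -1;0 -0.3 0 0 0 0 -1;0 -0.3 0 0 0 0 -1;0 -0.3 0 0 0 0 -1"

```text
time: 6.08
position: [0.6239, -0.0237, 0.2454]
tool_rot: [2.97, 0.997, 0.013]
ft_force: [0.9, -1.7, 0.8]
grip_width: 0.0
```

```bash
python3 - <<'E'
from h import *
np.set_printoptions(precision=3,suppress=True)
o=grab("2")
a=cv2.resize(o["top"]["pixels"][85:285,245:455],None,fx=1.9,fy=1.9,interpolation=cv2.INTER_CUBIC)
b=cv2.resize(o["side"]["pixels"][140:340,275:485],None,fx=1.9,fy=1.9,interpolation=cv2.INTER_CUBIC)
cv2.imwrite("pics/z2.png",np.hstack([a,b]))
go(.010,-.007,.063)
E
```

```text
t 6.175 tip cub [  9.933 -13.937] ztip 63.362079121184664 F [-0.021 -1.192  0.349] grip 0.0054941085192024295
delta tool cm [ 0.005 -0.694  0.029] turn [ 0.01  -0.005 -0.002] q [ 0.382  0.429 -0.483  1.685  0.228  1.073 -1.094]
```

View pics/z2.png

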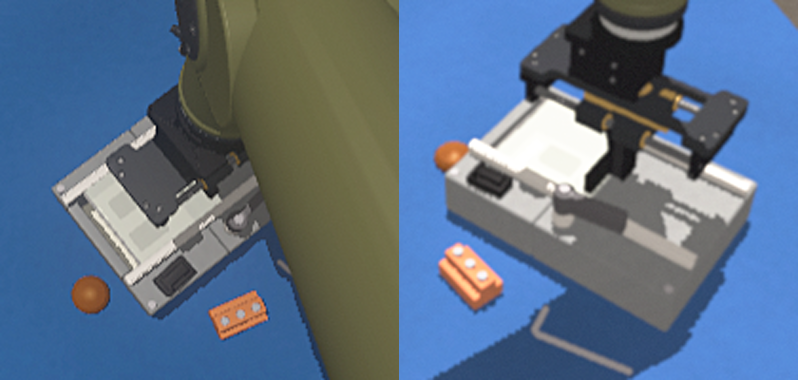

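The ledge is moving with the fingers. In the left panel a sliver of well is still open near (105,245), so I'll finish with small steps.

Emit:
play_rows:
  targets: "0 -0.2 0 0 0 0 -1;0 -0.2 0 0 0 0 -1;0 -0.2 0 0 0 0 -1"

```text
time: 6.55
position: [0.6201, -0.0186, 0.2453]
tool_rot: [2.97, 0.997, 0.012]
ft_force: [1.1, -1.4, -0.0]
grip_width: 0.005
```

Emit:
play_rows:
  targets: "0 -0.1 0 0 0 0 -1;0 -0.1 0 0 0 0 -1"

```text
time: 6.8
position: [0.6188, -0.0169, 0.2454]
tool_rot: [2.97, 0.997, 0.012]
ft_force: [1.4, -0.8, -0.7]
grip_width: 0.005
```

Emit:
play_rows:
  targets: "0 -0.1 0 0 0 0 -1;0 -0.1 0 0 0 0 -1"

```text
time: 7.05
position: [0.6175, -0.0152, 0.2454]
tool_rot: [2.97, 0.997, 0.012]
ft_force: [1.1, -1.2, -0.2]
grip_width: 0.004
```

```bash
python3 - <<'E'
from h import *
np.set_printoptions(precision=3,suppress=True)
go(.010,-.007,.063)
E
```

```text
t 7.05 tip cub [ 9.866 -3.75 ] ztip 63.359258910141186 F [ 1.117 -1.234 -0.237] grip 0.004001341525087545
delta tool cm [0.014 0.325 0.039] turn [ 0.011 -0.005 -0.003] q [ 0.376  0.417 -0.487  1.702  0.225  1.067 -1.106]
```

Emit:
play_rows:
  targets: "0 -0.1 0 0 0 0 -1;0 -0.1 0 0 0 0 -1"

```text
time: 7.3
position: [0.6163, -0.0135, 0.2453]
tool_rot: [2.97, 0.997, 0.012]
ft_force: [0.8, -0.6, -0.3]
grip_width: 0.003
```

Emit:
play_rows:
  targets: "0 -0.1 0 0 0 0 -1;0 -0.1 0 0 0 0 -1"

```text
time: 7.55
position: [0.615, -0.0119, 0.2454]
tool_rot: [2.97, 0.997, 0.013]
ft_force: [0.8, -1.0, -0.4]
grip_width: 0.005
```

```bash
python3 - <<'E'
from h import *
np.set_printoptions(precision=3,suppress=True)
go(.010,-.007,.063)
o=grab("3")
a=cv2.resize(o["top"]["pixels"][85:285,245:455],None,fx=1.9,fy=1.9,interpolation=cv2.INTER_CUBIC)
b=cv2.resize(o["side"]["pixels"][140:340,275:485],None,fx=1.9,fy=1.9,interpolation=cv2.INTER_CUBIC)
cv2.imwrite("pics/z3.png",np.hstack([a,b]))
E
```

```text
t 7.55 tip cub [9.875 0.457] ztip 63.35138757004297 F [ 0.848 -0.996 -0.357] grip 0.005027985316181745
delta tool cm [0.014 0.745 0.043] turn [ 0.011 -0.005 -0.003] q [ 0.374  0.412 -0.49   1.709  0.224  1.065 -1.112]
```

View pics/z3.png

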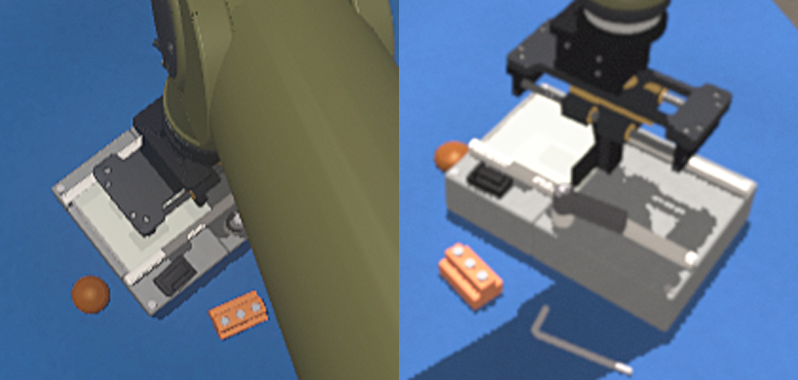

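The well is now covered (left panel), but there's no stop force yet. I'll keep going in 1 mm steps until the force rises.

Emit:
play_rows:
  targets: "0 -0.1 0 0 0 0 -1;0 -0.1 0 0 0 0 -1"

```text
time: 7.9
position: [0.6137, -0.0102, 0.2454]
tool_rot: [2.97, 0.997, 0.012]
ft_force: [1.3, -1.5, 0.5]
grip_width: 0.006
```

Emit:
play_rows:
  targets: "0 -0.1 0 0 0 0 -1;0 -0.1 0 0 0 0 -1"

```text
time: 8.15
position: [0.6128, -0.0091, 0.2454]
tool_rot: [2.969, 0.996, 0.014]
ft_force: [3.0, -3.6, -1.7]
grip_width: 0.007
```

Emit:
play_rows:
  targets: "0 -0.1 0 0 0 0 -1"

```text
time: 8.28
position: [0.6125, -0.009, 0.2454]
tool_rot: [2.968, 0.995, 0.015]
ft_force: [3.8, -2.4, -2.6]
grip_width: 0.006
```

Emit:
play_rows:
  targets: "0 -0.1 0 0 0 0 -1"

```text
time: 8.4
position: [0.6123, -0.0088, 0.2454]
tool_rot: [2.967, 0.994, 0.017]
ft_force: [4.1, -3.6, -2.4]
grip_width: 0.007
```

```bash
python3 - <<'E'
from h import *
np.set_printoptions(precision=3,suppress=True)
go(.010,-.007,.063)
E
```

```text
t 8.4 tip cub [9.558 4.515] ztip 63.42724740135483 F [ 4.133 -3.638 -2.391] grip 0.0070213179681101875
delta tool cm [0.049 1.151 0.06 ] turn [ 0.015 -0.006 -0.004] q [ 0.37   0.405 -0.491  1.718  0.225  1.059 -1.12 ]
```

Emit:
play_rows:
  targets: "0 0.5 0 0 0 0 -1;0 1.5 0 0 0 0 -1;0 1.5 -1 0 0 0 -1;0 0.5 -3 0 0 0 -1;0 0 -3 0 0 0 -1;-2 0 -2 0 0 0 -1;-4 0 0 0 0 0 -1;-4 0 0 0 0 0 -1;0 0 0 0 0 0 -1"

```text
time: 9.52
position: [0.557, -0.1065, 0.3422]
tool_rot: [2.973, 0.993, 0.017]
ft_force: [1.1, 0.2, 1.0]
grip_width: 0.007
```

```bash
python3 - <<'E'
from h import *
np.set_printoptions(precision=3,suppress=True)
go(-.092,-.050,.073)
o=grab("4")
a=cv2.resize(o["top"]["pixels"][85:285,245:455],None,fx=1.9,fy=1.9,interpolation=cv2.INTER_CUBIC)
b=cv2.resize(o["side"]["pixels"][140:340,275:485],None,fx=1.9,fy=1.9,interpolation=cv2.INTER_CUBIC)
cv2.imwrite("pics/z4.png",np.hstack([a,b]))
E
```

```text
t 9.525 tip cub [-93.588 -39.794] ztip 160.2476457378002 F [1.086 0.178 0.987] grip 0.006824942783225959
delta tool cm [0.096 0.928 8.736] turn [ 0.011 -0.008 -0.006] q [ 0.564  0.212 -0.477  1.736  0.106  1.206 -0.867]
```

View pics/z4.png

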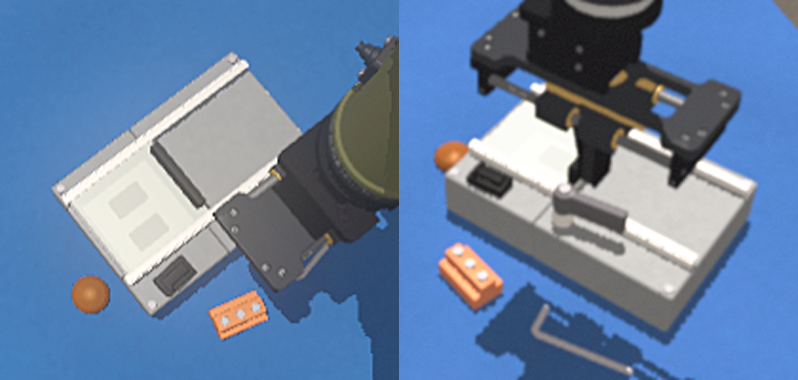

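The left panel shows the well fully covered, with the ledge running from (157,145) to (208,205). I'll check its position while descending.

```bash
python3 - <<'E'
from h import *
np.set_printoptions(precision=4,suppress=True)
o=load("4");T=o["top"]
g=T["pixels"].max(2)
for lx in (.0,.01,.02,.03,.04):
    ys=np.arange(-.02,.04,.002);row=[]
    for y in ys:
        w=c2w((lx,y));u,v=proj(T,[*w,.08]);row.append(int(cv2.getRectSubPix(g,(1,1),(float(u),float(v)))[0,0]))
    print(lx,[(int(round(y*1e3)),r) for y,r in zip(ys,row)])
E
```

```text
0.0 [(-20, 178), (-18, 180), (-16, 180), (-14, 179), (-12, 178), (-10, 178), (-8, 179), (-6, 179), (-4, 179), (-2, 180), (0, 180), (2, 180), (4, 179), (6, 181), (8, 188), (10, 141), (12, 97), (14, 100), (16, 110), (18, 113), (20, 89), (22, 91), (24, 170), (26, 229), (28, 226), (30, 223), (32, 225), (34, 234), (36, 236), (38, 236)]
0.01 [(-20, 180), (-18, 180), (-16, 179), (-14, 179), (-12, 180), (-10, 180), (-8, 180), (-6, 180), (-4, 180), (-2, 178), (0, 180), (2, 182), (4, 181), (6, 182), (8, 184), (10, 145), (12, 94), (14, 100), (16, 110), (18, 111), (20, 88), (22, 73), (24, 176), (26, 231), (28, 226), (30, 223), (32, 225), (34, 233), (36, 236), (38, 236)]
0.02 [(-20, 177), (-18, 179), (-16, 179), (-14, 178), (-12, 178), (-10, 179), (-8, 178), (-6, 180), (-4, 181), (-2, 182), (0, 181), (2, 183), (4, 181), (6, 183), (8, 187), (10, 154), (12, 89), (14, 98), (16, 110), (18, 109), (20, 88), (22, 81), (24, 167), (26, 228), (28, 226), (30, 223), (32, 227), (34, 234), (36, 236), (38, 236)]
0.03 [(-20, 177), (-18, 178), (-16, 180), (-14, 181), (-12, 183), (-10, 182), (-8, 181), (-6, 182), (-4, 181), (-2, 180), (0, 180), (2, 180), (4, 180), (6, 180), (8, 184), (10, 145), (12, 98), (14, 98), (16, 109), (18, 108), (20, 88), (22, 85), (24, 152), (26, 229), (28, 227), (30, 224), (32, 226), (34, 234), (36, 235), (38, 235)]
0.04 [(-20, 177), (-18, 178), (-16, 179), (-14, 179), (-12, 179), (-10, 180), (-8, 181), (-6, 181), (-4, 180), (-2, 180), (0, 181), (2, 181), (4, 181), (6, 184), (8, 186), (10, 131), (12, 93), (14, 98), (16, 108), (18, 110), (20, 86), (22, 93), (24, 175), (26, 230), (28, 225), (30, 224), (32, 226), (34, 233), (36, 236), (38, 235)]
```

Emit:
play_rows:
  targets: "0 0.4 2 0 0 0 -1;0 0.4 2 0.01 -0.01 0 -1;0 0.2 2 0 0 0 -1;0 0 2 0 0 0 -1;0 0 0.5 0 0 0 -1;0 0 0 0 0 0 -1"

```text
time: 10.38
position: [0.5679, -0.1086, 0.247]
tool_rot: [-2.966, -1.008, 0.008]
ft_force: [0.1, -0.8, 0.0]
grip_width: 0.004
```

```bash
python3 - <<'E'
from h import *
np.set_printoptions(precision=3,suppress=True)
go(-.092,-.050,.073)
o=grab("5")
a=cv2.resize(o["top"]["pixels"][85:285,245:455],None,fx=1.9,fy=1.9,interpolation=cv2.INTER_CUBIC)
b=cv2.resize(o["side"]["pixels"][140:340,275:485],None,fx=1.9,fy=1.9,interpolation=cv2.INTER_CUBIC)
cv2.imwrite("pics/z5.png",np.hstack([a,b]))
E
```

```text
t 10.375 tip cub [-86.196 -47.998] ztip 65.0153182642843 F [ 0.102 -0.796  0.037] grip 0.003960247336625339
delta tool cm [-0.583  0.19  -0.799] turn [-0.01   0.002  0.005] q [ 0.539  0.339 -0.462  1.793  0.165  1.057 -0.899]
```

View pics/z5.png

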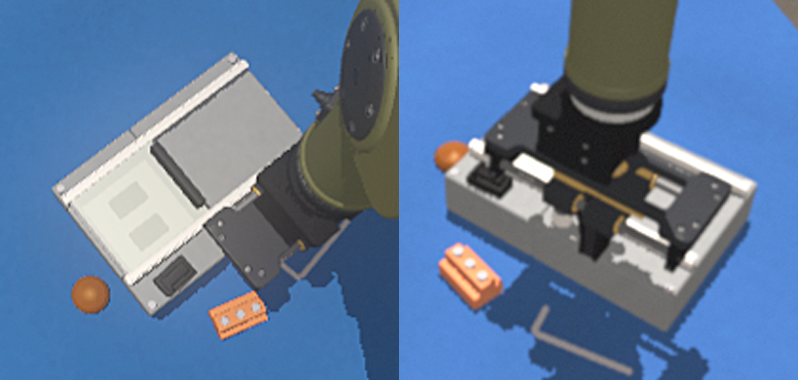

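The ledge's -y face measures y ≈ +10 mm at five points along it, so the door is shut. The fingers are outside the catch bar, and I'll now align with it and approach.

```bash
cat >> h.py <<'E'
def arc(th,r=.048,d=.0145,z=.073):
    P=np.array([-.065,0.]);b=np.array([np.sin(th),-np.cos(th)]);n=np.array([np.cos(th),np.sin(th)])
    p=P+r*b-d*n; go(p[0],p[1],z,th); s=ctrl.get_state(); q=w2c(s["position"])-P
    R=Ro.from_rotvec(s["tool_rot"]).as_matrix();print("hand yaw",np.arctan2(R[1,0],R[0,0])-YAW,"hand r,d(th)",q@b,-q@n,"Ftang",-(s["ft_force"][:2]@np.array([[cy,-sy],[sy,cy]])@n))
E
echo
```

Emit:
play_rows:
  targets: "0 0 -0.4 0 0 -0.06 -1;0 0 -0.4 0 0 -0.06 -1;0 0 0 0 0 0 -1"

```text
time: 10.85
position: [0.5692, -0.1087, 0.2588]
tool_rot: [-2.902, -1.19, 0.0]
ft_force: [-0.5, 0.2, -0.3]
grip_width: 0.008
```

```bash
python3 - <<'E'
from h import *
np.set_printoptions(precision=3,suppress=True)
arc(.12)
E
```

```text
t 10.85 tip cub [-85.179 -48.892] ztip 76.78637661819526 F [-0.457  0.157 -0.296] grip 0.007939291560009443
delta tool cm [1.137 0.198 0.38 ] turn [-0.004 -0.002  0.008] q [ 0.557  0.329 -0.484  1.782  0.167  1.074 -0.778]
hand yaw 0.12776452311897557 hand r,d(th) 0.04612441966650971 0.02588681212996769 Ftang 0.21839404933875278
```

Next I'll close the 11 mm gap, then sweep.

Emit:
play_rows:
  targets: "0.4 0.1 0.3 0 0 0 -1;0.4 0.1 0 0 0 0 -1;0.3 0 0 0 0 0 -1"

```text
time: 11.22
position: [0.5792, -0.1022, 0.2562]
tool_rot: [-2.905, -1.187, -0.001]
ft_force: [0.2, -0.7, -0.5]
grip_width: 0.005
```

Emit:
play_rows:
  targets: "0.5 0.1 0 0 0 -0.1 -1;0.5 0.1 0 0 0 -0.1 -1;0.5 0.1 0 0 0 -0.1 -1"

```text
time: 11.6
position: [0.5917, -0.0928, 0.2559]
tool_rot: [-2.689, -1.619, -0.0]
ft_force: [-0.6, -0.5, 0.6]
grip_width: 0.004
```

```bash
python3 - <<'E'
from h import *
np.set_printoptions(precision=3,suppress=True)
arc(.43)
E
```

```text
t 11.6 tip cub [-57.673 -49.898] ztip 73.94224769829255 F [-0.637 -0.505  0.6  ] grip 0.0044597033805117686
delta tool cm [-0.036 -0.041  0.094] turn [-0.002 -0.001  0.004] q [ 0.555  0.38  -0.534  1.735  0.213  1.086 -0.534]
hand yaw 0.4335602613869566 hand r,d(th) 0.048410039063653196 0.014141412397199588 Ftang 0.7456558773952088
```

Tracking is good and the force is under 1 N. I'll continue the sweep.

Emit:
play_rows:
  targets: "0.5 0.1 0 0 0 -0.1 -1;0.5 0.1 0 0 0 -0.1 -1;0.5 0.1 0 0 0 -0.1 -1;0.5 0.1 0 0 0 -0.1 -1"

```text
time: 12.1
position: [0.6032, -0.0759, 0.2558]
tool_rot: [-2.303, -2.136, 0.0]
ft_force: [0.8, -0.7, -0.4]
grip_width: 0.003
```

```bash
python3 - <<'E'
from h import *
np.set_printoptions(precision=3,suppress=True)
arc(.83)
o=grab("6")
a=cv2.resize(o["top"]["pixels"][85:285,245:455],None,fx=1.9,fy=1.9,interpolation=cv2.INTER_CUBIC)
b=cv2.resize(o["side"]["pixels"][140:340,275:485],None,fx=1.9,fy=1.9,interpolation=cv2.INTER_CUBIC)
cv2.imwrite("pics/z6.png",np.hstack([a,b]))
E
```

```text
t 12.1 tip cub [-38.258 -43.377] ztip 73.82112014207182 F [ 0.847 -0.662 -0.419] grip 0.0034398820678848063
delta tool cm [-0.052 -0.102  0.082] turn [-0.001 -0.     0.015] q [ 0.577  0.414 -0.607  1.71   0.26   1.1   -0.185]
hand yaw 0.8451034428947907 hand r,d(th) 0.04900750112616962 0.013961953993631702 Ftang 0.5829425072294973
```

View pics/z6.png

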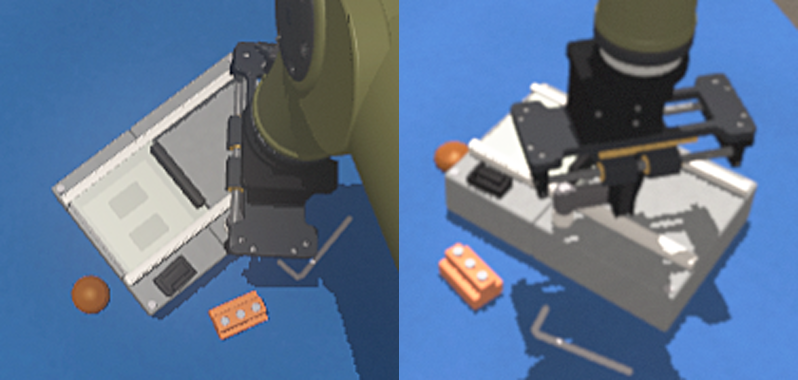

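In the right panel the bar has swung with the fingers, from (570,195) to (610,195). The door stays shut. I'll continue.

Emit:
play_rows:
  targets: "0.5 0.1 0 0 0 -0.1 -1;0.5 0.1 0 0 0 -0.1 -1;0.5 0.1 0 0 0 -0.1 -1;0.5 0.1 0 0 0 -0.1 -1"

```text
time: 12.7
position: [0.6063, -0.0564, 0.2557]
tool_rot: [1.834, 2.55, -0.0]
ft_force: [2.0, -0.9, 0.4]
grip_width: 0.003
```

```bash
python3 - <<'E'
from h import *
np.set_printoptions(precision=3,suppress=True)
arc(1.25)
E
```

```text
t 12.7 tip cub [-24.003 -29.795] ztip 73.66428639996941 F [ 2.044 -0.893  0.407] grip 0.0028056283169952114
delta tool cm [ 0.085 -0.031  0.066] turn [ 0.     0.001 -0.006] q [ 0.602  0.434 -0.684  1.707  0.303  1.108  0.151]
hand yaw 1.2438439668817551 hand r,d(th) 0.04830085463343926 0.015348049001024525 Ftang 1.5064588006524153
```

Emit:
play_rows:
  targets: "0.5 0.1 0 0 0 -0.1 -1;0.5 0.1 0 0 0 -0.1 -1;0.2 0 0 0 0 -0.05 -1"

```text
time: 13.08
position: [0.6041, -0.0448, 0.2557]
tool_rot: [1.5, 2.758, 0.0]
ft_force: [0.7, -0.6, -0.4]
grip_width: 0.007
```

```bash
python3 - <<'E'
from h import *
np.set_printoptions(precision=3,suppress=True)
arc(1.57)
E
```

```text
t 13.075 tip cub [-18.74  -19.178] ztip 73.73096419852565 F [ 0.735 -0.617 -0.403] grip 0.007118869315059654
delta tool cm [0.476 0.137 0.072] turn [ 0.001  0.002 -0.075] q [ 0.625  0.441 -0.735  1.714  0.327  1.11   0.365]
hand yaw 1.4949022165822452 hand r,d(th) 0.046274930205473234 0.01914072684005439 Ftang 0.9358958548819744
```

Now the final part, in small steps until the stop force shows.

Emit:
play_rows:
  targets: "0.15 0 0 0 0 -0.04 -1;0.15 0 0 0 0 -0.03 -1"

```text
time: 13.32
position: [0.6026, -0.0425, 0.2557]
tool_rot: [1.402, 2.808, 0.0]
ft_force: [0.5, 0.1, -0.8]
grip_width: 0.003
```

Emit:
play_rows:
  targets: "0.1 0 0 0 0 0 -1;0.1 0 0 0 0 0 -1"

```text
time: 13.58
position: [0.6014, -0.041, 0.2558]
tool_rot: [1.404, 2.807, 0.0]
ft_force: [1.6, 0.3, -0.7]
grip_width: 0.005
```

Emit:
play_rows:
  targets: "0.1 0 0 0 0 0 -1"

```text
time: 13.7
position: [0.6011, -0.0408, 0.2558]
tool_rot: [1.404, 2.805, -0.0]
ft_force: [3.0, -1.8, -1.5]
grip_width: 0.009
```

```bash
python3 - <<'E'
from h import *
np.set_printoptions(precision=3,suppress=True)
arc(1.57)
E
```

```text
t 13.7 tip cub [-18.693 -14.124] ztip 73.82274341984946 F [ 2.981 -1.783 -1.504] grip 0.00851678362177794
delta tool cm [-0.04   0.168  0.083] turn [ 0.002  0.004 -0.007] q [ 0.633  0.438 -0.751  1.723  0.332  1.107  0.422]
hand yaw 1.5629717588301926 hand r,d(th) 0.0463185814971528 0.014086675286685323 Ftang 3.2227241690871473
```

Emit:
play_rows:
  targets: "0.1 0 0 0 0 0 -1"

```text
time: 13.82
position: [0.6008, -0.0406, 0.2559]
tool_rot: [1.404, 2.803, -0.0]
ft_force: [3.0, -3.4, -2.1]
grip_width: 0.008
```

Emit:
play_rows:
  targets: "-0.6 0 0 0 0 0 -1;-1.5 0 0 0 0 0 -1;-1.5 0 -0.5 0 0 0 -1;-0.5 0 -3 0 0 0 -1;0 0 -4 0 0 0 -1;-5 0 -3 0 0 0 -1;-6 0 0 0 0 0 -1;-6 0 0 0 0 0 -1;-6 0 0 0 0 0 -1;-6 0 0 0 0 0 -1;0 0 0 0 0 0 -1;0 0 0 0 0 0 -1"

```text
time: 15.32
position: [0.8057, -0.3218, 0.3616]
tool_rot: [1.416, 2.804, 0.001]
ft_force: [0.1, 1.0, 1.1]
grip_width: 0.005
```

```bash
python3 - <<'E'
from h import *
np.set_printoptions(precision=3,suppress=True)
arc(1.57)
o=grab("7")
a=cv2.resize(o["top"]["pixels"][85:285,245:455],None,fx=1.9,fy=1.9,interpolation=cv2.INTER_CUBIC)
b=cv2.resize(o["side"]["pixels"][140:340,275:485],None,fx=1.9,fy=1.9,interpolation=cv2.INTER_CUBIC)
cv2.imwrite("pics/z7.png",np.hstack([a,b]))
E
```

```text
t 15.325 tip cub [ -26.097 -361.67 ] ztip 179.57207085744014 F [0.069 1.005 1.088] grip 0.004684708290829742
delta tool cm [34.721  0.377 10.665] turn [ 0.001 -0.    -0.014] q [ 0.571  0.918 -0.605  0.707  0.468  1.608  0.828]
hand yaw 1.5556866656719208 hand r,d(th) 0.03919072660190117 0.3616385287928093 Ftang -0.758380455430842
```

View pics/z7.png

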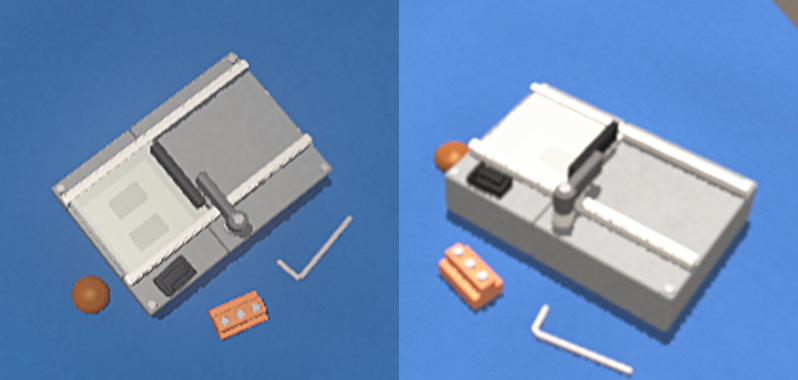

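The door is shut, and the bar runs from (237,220) to (203,178) behind the ledge (left panel). I'll measure both, and check that the loose parts haven't moved since the first picture.

```bash
python3 - <<'E'
from h import *
np.set_printoptions(precision=4,suppress=True)
T=load("7")["top"];T0=load("0")["top"]
g=T["pixels"].max(2)
def smp(g,x,y,z):
    u,v=proj(T,[*c2w((x,y)),z]);return int(cv2.getRectSubPix(g,(1,1),(float(u),float(v)))[0,0])
for x in (-.045,-.035,-.025,-.015,-.008): print("bar x",x,[(y,smp(g,x,y/1e3,.09)) for y in range(-12,14,2)])
for x in (.01,.03): print("ledge x",x,[(y,smp(g,x,y/1e3,.08)) for y in range(4,28,2)])
d=cv2.absdiff(T["pixels"],T0["pixels"]).max(2)
for n,b in dict(lens=(275,225,305,255),block=(350,233,392,268),fuse=(325,218,348,240),key=(388,195,432,235)).items():
    r=d[b[1]:b[3],b[0]:b[2]];print(n,"max diff",r.max(),"n>40",(r>40).sum())
E
```

```text
bar x -0.045 [(-12, 236), (-10, 235), (-8, 228), (-6, 227), (-4, 167), (-2, 119), (0, 125), (2, 136), (4, 122), (6, 87), (8, 82), (10, 200), (12, 249)]
bar x -0.035 [(-12, 156), (-10, 157), (-8, 159), (-6, 151), (-4, 120), (-2, 120), (0, 128), (2, 138), (4, 126), (6, 85), (8, 80), (10, 106), (12, 154)]
bar x -0.025 [(-12, 161), (-10, 160), (-8, 160), (-6, 152), (-4, 123), (-2, 124), (0, 131), (2, 143), (4, 125), (6, 90), (8, 83), (10, 125), (12, 117)]
bar x -0.015 [(-12, 159), (-10, 161), (-8, 162), (-6, 160), (-4, 133), (-2, 124), (0, 133), (2, 147), (4, 125), (6, 89), (8, 87), (10, 99), (12, 108)]
bar x -0.008 [(-12, 159), (-10, 161), (-8, 163), (-6, 154), (-4, 116), (-2, 126), (0, 137), (2, 145), (4, 127), (6, 82), (8, 73), (10, 145), (12, 147)]
ledge x 0.01 [(4, 160), (6, 162), (8, 164), (10, 126), (12, 77), (14, 82), (16, 92), (18, 92), (20, 72), (22, 56), (24, 156), (26, 211)]
ledge x 0.03 [(4, 159), (6, 160), (8, 164), (10, 126), (12, 81), (14, 81), (16, 91), (18, 90), (20, 72), (22, 70), (24, 133), (26, 208)]
lens max diff 17 n>40 0
block max diff 17 n>40 0
fuse max diff 29 n>40 0
key max diff 17 n>40 0
```

The bar is parallel to cubby +x with its edges at about y = -5 and +5 mm, and the ledge face is at y = +10 mm. No loose part has moved.

```bash
python3 -c "
from bench import ctrl
print(ctrl.close_job())"
```

```text
the job is handed in; nothing more can be done
None
```

The parts cubby is closed and latched. With the fingers shut, I pushed the door by its ledge until it met its stop. Then I swept the catch round to its stop, backed the hand well clear and handed the job in at about 15 s. Readings taken after moves showed about 6 N at the door's stop and about 5 N at the catch's stop.

Last checks, from the top camera:
- **Door:** the ledge's -y face is at cubby y ≈ +10 mm, which is fully shut. It read the same before and after the catch was turned.
- **Catch:** the bar lies along cubby +x with its edges at y ≈ -5 and +5 mm, so it is at its stop, about 5 mm behind the ledge.
- **Loose parts:** the fuse lid, terminal block, hex key and lens match the first picture, so none of them moved.

Two measurements disagreed slightly. The cubby corners I picked came out about 2% small in scale (about 3 mm), and the two camera views differed by up to 5 mm on the ledge and bar ends. Because of that, I relied on the contact force to tell when each stop was reached. No check failed.

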